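# Open the white soap box for display

## Robot

A 6-joint arm with a two-finger parallel gripper is mounted at the origin on the work surface. World frame = base frame: x ahead of the robot, y to its left, z up, the work surface at z = 0. Lengths are in m, angles in rad, forces in N, time in s.
With the tool pointing down it reaches from about 0.25 to 0.775 m from the base axis. Payload 4 kg.
Tool frame: the origin (TCP) lies between the finger pads; the fingertips stand 25 mm ahead of it and the grasp point (between the pads) lies 6 mm ahead of it (robot.tip_reach is the z of the fingertips in the tool frame, in m); z points along the fingers, y is the line along which they close (so a half turn about z gives the same grasp; the last joint's range is limited). The gripper opens to 94 mm and grips with 3 to 60 N. Pads are 16 mm wide; open, the fingers measure 119 mm over their backs; the gripper's body (75 mm by 177 mm) begins 78 mm behind the grasp point.
Start: joints at [1.099, 0.087, 1.371, -0, 1.684, -0.103], TCP at [0.198, 0.513, 0.209] pointing down, gripper open.
Joint ranges: [-3.1, 3.1], [-0.76, 2.03], [0.27, 2.55], [-1.08, 4.22], [0.17, 2.65], [-2.57, 2.57]. Speed limits (rad/s): [2.79, 2.79, 3.14, 3.14, 3.14, 3.14].

## Interface

Orientations are given as [roll, pitch, yaw] about the fixed x, y, z axes, in that order (R = Rz(yaw) Ry(pitch) Rx(roll)).
In Python, from bench import robot gives the robot as it stands. The module is installed in compiled form; this text tells all that it offers.
- The arm moves only by the shell command python3 -m handwheel 'ROWS'. ROWS is JSON, a list of rows, each a list of 3 entries, a list of its own where there are three numbers: the turn, a rotation vector about the world's x, y, z in units of 90 degrees (1.0 is 90 degrees), then the shift along the world's x, y, z in units of 0.05 m (1.0 is 0.05 m), then the closure, from 0 (fully open) to 1 (shut). A call has 1 to 5 rows; each row shifts and turns the commanded pose from where the row before left it; what a row does not reach is not made up. A row lasts 1/10 s, in which the tool goes at most 50 mm and 8.59 degrees, less where a joint would pass 70% of its speed; a pose out of reach is approached as far as the arm can. A call with a number of a shift or a turn outside -1 to 1 is refused whole. A call with a gripper value outside its range is refused whole. The fingers move at their own pace and stop on an object; the grip force is fixed at half the most. Time passes only in rows, so rows that do not move let the fingers close. It gives the time, the measured TCP pose, the force, the opening and the grip force at its end, in the units of the state.
- robot.get_obs(): the state, without advancing time (a new reading comes with each control period).
- robot.snapshot(name): name is "side" or "top" or "wrist"; returns (picture, depth): 420x560x3 uint8, red, green, blue; 420x560 float32, m along the optical axis (not along the pixel's ray), 0 where there is no reading.
- robot.calibration(name): a dict with "mtx" (3x3 intrinsics, pixels), "extrinsics" (4x4, takes a point from camera to world coordinates); the wrist camera has in their place "hand_eye" (4x4, takes a point from camera to tool coordinates, whose origin is the TCP and whose axes are the flange's). Camera axes: x right, y down, z forward; pixel columns grow to the right and rows downward; lengths in m; the calibration is good to about 2 mm. A picture is of the moment at which its call begins: read the wrist's pose just before it. calibration takes no time and is no camera call.
- robot.close_job(): hands the job in; it is judged then, once.
Trained networks look in the newest picture that a camera, given by its name, has taken for a name from the list of things; names that differ only in an ending like _2 or _b are one class to them, and where a whole thing is asked for, a point or a joint stands for the part that bears it (a point fixed in the world has none). Each returns a list of dicts, best first, with "p" (0 to 1); they miss things now and then, are a little off and sometimes report something else, mostly with a low value. They report only what shows in the picture. A call takes as long as a camera call.
- robot.boxes_of(query, camera): "bbox" ([left, top, right, bottom] in pixels, round what is visible of it).
The state is a dict: "time": time; "joint_positions": joint angles; "qvel": joint speeds; "joint_torque": joint torques, N m; "tool_pos": TCP position; "ee_rot": TCP orientation; "wrist_force": force on the tool from outside, world axes, zero at the start; "wrist_torque": the same for the moment, N m; "width": finger opening in m; "finger_force": force on a finger pad.
Only numpy, scipy, OpenCV 4.12 (cv2) and the standard library are available. Lean on these libraries where they do the work, as an engineer would, in place of code of your own. Each camera call takes 0.05 s, during which the arm holds its last target. There are 200 camera calls.

## Task

Open the white concrete soap box for display: press down its black release tab so that the spring-loaded lid pops up, then push the lid all the way back until it stays open by itself, and move clear. Work by touch alone: pick nothing up, leave the white box standing about where it is, keep the grey box shut, and do not disturb the other goods.

Things in the scene. Friction and masses are not known exactly. Their poses are not given: they have to be found in the camera images.
- white_box: White concrete soap box, 120 (front to back, x) x 190 (y) x 80 mm, walls 9 mm, with a wooden lid on top; about 1.6 kg, standing loose on the table. Origin: centre of its underside; its x axis points from the front (tab side) to the back (hinge side), z up. Start: it may be on the left or the right, turned up to 0.35 rad, front towards the robot. It holds three soap bars reaching 52 mm above the table. Sideways pushes under about 6 N do not shift it
- white_tab_top (a point): Centre of the upper face of the white box's release tab: a black plate 26 mm (x) x 52 mm (y) that sticks out at the middle of the box's front, 82 mm above the table, 77 mm in front of the box's middle, over a black bracket. 6 mm in front of this point a thin steel bar, 30 mm long along y, stands 1.5 mm proud. Pressed straight down it goes 6 mm, against a spring of 2 N rising to 6 N; the lid is let go 4 mm down. The gap from the tab to the lid's front edge is 6 mm
- white_tab (a joint): travel of the white box's tab, m: 0 up, 0.006 fully down; it springs back up when let go
- white_lid (a joint): White box: hinge of the lid, rad: 0 shut, about 0.85 where the spring leaves it, 1.95 against the stop, fully open (leaning back past upright, where it stays by its own weight; let go anywhere short of upright, 1.57, it sinks back to 0.85). While latched the lid cannot be lifted. Past 0.85 about 0.5 to 1 N at its front edge moves it
- white_lid_edge (a point): Middle of the front edge of the white box's lid (half-way through its thickness); moves with the lid. The lid is a light plywood plate 114 mm from hinge to front edge, 186 mm wide (y), 10 mm thick; shut, its top is 91 mm above the table. Its axes are the lid's: x towards the hinge, z out of the upper face
- white_lid_hinge (a point): Middle of the white box's hinge line, at the back top edge of the box, 83 mm above the table, 56 mm behind the box's middle; the line runs along the box's y. The front edge moves round it in an arc of 114 mm radius, up and to the back
- grey_box: Dark grey concrete soap box, 120 (front to back, x) x 190 (y) x 80 mm, walls 9 mm, with a wooden lid on top; about 1.6 kg, standing loose on the table. Origin: centre of its underside; its x axis points from the front (tab side) to the back (hinge side), z up. Same shape and mechanism as the white box, but a dark wood lid; not to be opened
- grey_tab (a joint): travel of the grey box's tab, m: 0 up, 0.006 down
- grey_lid (a joint): Grey box: hinge of the lid, rad: 0 shut, about 0.85 where the spring leaves it, 1.95 against the stop, fully open (leaning back past upright, where it stays by its own weight; let go anywhere short of upright, 1.57, it sinks back to 0.85)
- dispenser: white soap dispenser, 70 mm across, 171 mm tall, black pump on top; origin under its centre
- tumbler: white tumbler, 74 mm across, 95 mm tall; origin under its centre
- black_jar: dark grey jar with a wooden cap, 84 mm across, 85 mm tall; origin under its centre
- tealight_bowl: small concrete bowl, 52 mm across, 36 mm tall; origin under its centre
- pine_cone: brown pine cone standing upright, 46 mm across, 52 mm tall; origin under its centre
- glass_bowl: glass bowl, 120 mm across, 90 mm tall; origin under its centre

How it is judged:
By the outcome, as a careful person would: the job done as asked, in the order asked, and still so for the second after the job is handed in, with the robot touching nothing.
It also fails if it takes over 43 s, if anything falls off the work surface, if the arm or the gripper's body presses on something with over 40 N, if the wrist force passes 120 N, or if a joint passes its speed limit or range.

## Working session

There is one attempt and no reset: what is moved stays moved. The work goes in short steps, Python scripts to look and compute and a shell command to move; the robot and the scene stay as the last step left them, time stands still between calls to the robot, and variables do not carry over. Pictures are saved under pics/ and viewed, at most 10 in all, crops included, and the job is handed in when it is done.

```bash
mkdir -p pics
cat > h.py <<'E'
import numpy as np,cv2
from bench import robot
def cloud(name):
    o=robot.get_obs(); im,d=robot.snapshot(name); c=robot.calibration(name); K=np.array(c['mtx'])
    v,u=np.mgrid[:420,:560]
    P=np.stack([(u-K[0,2])*d/K[0,0],(v-K[1,2])*d/K[1,1],d],-1)
    T=np.array(c['extrinsics']) 
    W=P@T[:3,:3].T+T[:3,3]; W[d==0]=np.nan
    return im,W
E
python3 - <<'E'
from h import *
print(robot.get_obs())
for n in ['top','side']:
    im,W=cloud(n); np.save(f'{n}.npy',W); cv2.imwrite(f'pics/{n}0.png',im[:,:,::-1])
    for q in ['white_box','grey_box','white_tab_top','white_lid_edge','dispenser','tumbler','black_jar','tealight_bowl','pine_cone','glass_bowl']:
        for b in robot.boxes_of(q,n)[:2]:
            l,t,r,bb=map(int,b['bbox']); w=W[t:bb,l:r].reshape(-1,3)
            print(n,q,round(b['p'],2),[l,t,r,bb],np.round(W[(t+bb)//2,(l+r)//2],3))
print(robot.get_obs()['time'])
E
```

```text
{'time': 0.0, 'joint_positions': array([ 1.09891710e+00,  8.79647545e-02,  1.37224022e+00,  5.78267971e-06,
        1.68361333e+00, -1.03107982e-01]), 'qvel': array([-0.00085953, -0.00049971, -0.00049287, -0.00216391, -0.00022909,
       -0.00011538]), 'joint_torque': array([ 2.65589633e-04, -3.40188539e+01, -3.02425790e+01,  7.17653031e-02,
        3.30992206e-02, -1.61484404e-04]), 'tool_pos': array([0.19801639, 0.51253476, 0.20780598]), 'ee_rot': array([-3.13937941e+00, -2.34792918e-04,  2.77282179e+00]), 'wrist_force': array([ 0.32962388, -0.88366859,  0.38144733]), 'wrist_torque': array([-0.01584845,  0.00388014,  0.06334088]), 'finger_force': 0.0, 'width': 0.09405482164269498}
top white_box 0.86 [172, 202, 245, 256] [0.543 0.157 0.09 ]
top grey_box 0.9 [290, 193, 363, 260] [ 0.545 -0.161  0.091]
top white_tab_top 0.5 [194, 244, 215, 256] [0.488 0.169 0.08 ]
top white_lid_edge 0.86 [169, 201, 243, 241] [0.565 0.163 0.091]
top dispenser 0.74 [103, 227, 142, 253] [0.512 0.374 0.126]
top tumbler 0.72 [275, 143, 302, 171] [ 0.769 -0.067  0.007]
top black_jar 0.57 [400, 208, 439, 243
[... 466 characters left out ...]
ide grey_box 0.23 [209, 144, 280, 206] [0.56  0.156 0.094]
side white_tab_top 0.67 [210, 180, 224, 194] [0.484 0.166 0.085]
side white_tab_top 0.41 [278, 266, 295, 289] [ 0.48  -0.156  0.084]
side white_lid_edge 0.77 [210, 145, 281, 207] [0.56  0.153 0.092]
side dispenser 0.88 [177, 106, 207, 161] [0.516 0.359 0.108]
side tumbler 0.92 [343, 182, 370, 225] [ 0.778 -0.045  0.033]
side black_jar 0.8 [365, 335, 406, 386] [ 0.534 -0.429  0.087]
side tealight_bowl 0.83 [215, 245, 235, 263] [0.417 0.021 0.011]
side pine_cone 0.52 [344, 180, 370, 225] [ 0.781 -0.045  0.037]
side glass_bowl 0.86 [280, 131, 324, 176] [0.775 0.197 0.022]
side glass_bowl 0.71 [209, 178, 228, 195] [0.487 0.166 0.086]
1.1
```

View pics/top0.png

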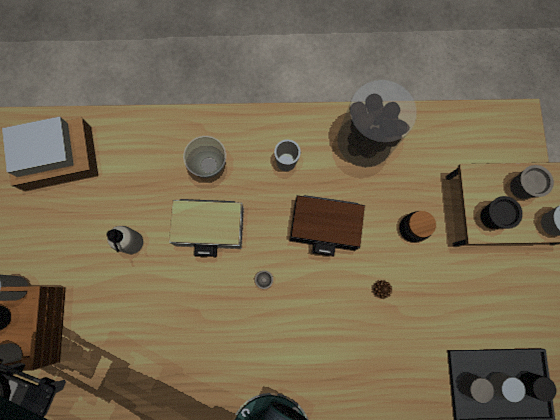

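View pics/side0.png

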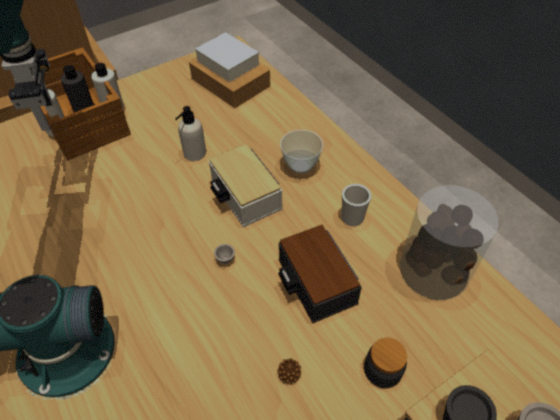

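The white box is on the left: its lid spans top px (170-243, 200-247) with the tab at (204,250). The grey box is at (327,222). The tealight sits in front, between the two boxes, and the dispenser is to the left. Next I'll fit the lid's pose.

Run:
```python
from h import *
for n in ['top','side']:
    W=np.load(n+'.npy'); P=W.reshape(-1,3)
    m=(abs(P[:,0]-.56)<.1)&(abs(P[:,1]-.16)<.13)&(P[:,2]>.084)&(P[:,2]<.1)
    Q=P[m]; Q=Q[Q[:,0]>.502]
    r=cv2.minAreaRect((Q[:,:2]*1000).astype(np.float32)); print(n,m.sum(),r,Q[:,2].mean(),np.round(cv2.boxPoints(r)))
    t=P[(P[:,0]>.46)&(P[:,0]<.497)&(abs(P[:,1]-.17)<.04)&(P[:,2]>.07)&(P[:,2]<.1)]
    print(len(t),t.mean(0),t.min(0),t.max(0))
T=np.array(robot.calibration('wrist')['hand_eye']);print(T)
```

```text
top 3032 ((564.1444091796875, 165.87918090820312), (186.79612731933594, 123.03192901611328), 87.5029067993164) 0.09142853012478633 [[499.  75.]
 [622.  70.]
 [630. 257.]
 [507. 262.]]
173 [0.48487532 0.16997834 0.08279414] [0.47320652 0.14415215 0.07748949] [0.49609876 0.19556063 0.09017347]
side 2473 ((566.361083984375, 165.39669799804688), (190.25906372070312, 123.56656646728516), 87.53880310058594) 0.09176911258159927 [[501.  73.]
 [624.  68.]
 [632. 258.]
 [509. 263.]]
142 [0.48544701 0.16734672 0.08288454] [0.47388955 0.14215707 0.0736846 ] [0.49696219 0.19733152 0.08852287]
[[ 1.62909056e-04 -9.69868134e-01 -2.43630409e-01  7.11566744e-02]
 [ 9.99999962e-01  2.11891484e-04 -1.74845776e-04 -7.17873078e-04]
 [ 2.21200556e-04 -2.43630372e-01  9.69868132e-01 -1.75769433e-01]
 [ 0.00000000e+00  0.00000000e+00  0.00000000e+00  1.00000000e+00]]
```

```bash
python3 -m handwheel '[[[0,0,0],[0,0,0.8],1],[[0,0,0.05],[0.5,-0.6,0],1],[[0,0,0.05],[0.5,-0.6,0],1],[[0,0,0.05],[0.5,-0.6,0],1],[[0,0,0.057],[0.5,-0.6,0],1]]'; python3 -m handwheel '[[[0,0,0],[0.5,-0.6,0],1],[[0,0,0],[0.5,-0.6,0],1],[[0,0,0],[0.5,-0.6,0],1],[[0,0,0],[0.5,-0.6,0],1],[[0,0,0],[0,0,0],1]]'
```

```text
time: 1.6
tool_pos: [0.299, 0.3919, 0.2492]
ee_rot: [3.141, 0.001, 3.102]
wrist_force: [0.9, 0.2, 0.2]
width: 0.0575
finger_force: 0.0
time: 2.1
tool_pos: [0.4006, 0.2699, 0.2488]
ee_rot: [-3.14, 0.001, 3.092]
wrist_force: [-0.2, 0.4, -0.7]
width: 0.0177
finger_force: 0.0
```

```bash
python3 -m handwheel '[[[0,0,0],[0.42,-0.5,0],1],[[0,0,0],[0.42,-0.5,0],1],[[0,0,0],[0.42,-0.5,0],1],[[0,0,0],[0.41,-0.52,0],1],[[0,0,0],[0,0,-0.5],1]]'; python3 -m handwheel '[[[0,0,0],[0,0,-0.5],1],[[0,0,0],[0,0,-0.5],1],[[0,0,0],[0,0,-0.5],1],[[0,0,0],[0,0,0],1],[[0,0,0],[0,0,0],1]]'
python3 - <<'E'
from h import *
from scipy.spatial.transform import Rotation as R
o=robot.get_obs(); im,d=robot.snapshot('wrist'); cv2.imwrite('pics/w1.png',im[:,:,::-1])
c=robot.calibration('wrist');K=np.array(c['mtx']);H=np.array(c['hand_eye'])
T=np.eye(4);T[:3,:3]=R.from_euler('xyz',o['ee_rot']).as_matrix();T[:3,3]=o['tool_pos'];T=T@H
for q in ['white_tab_top','white_lid_edge']:
    for b in robot.boxes_of(q,'wrist')[:2]:
        l,t,r,bb=map(int,b['bbox']);m=d[t:bb,l:r];v,u=np.mgrid[t:bb,l:r]
        P=np.stack([(u-K[0,2])*m/K[0,0],(v-K[1,2])*m/K[1,1],m],-1)@T[:3,:3].T+T[:3,3]
        P=P.reshape(-1,3);P=P[(P[:,2]>.076)&(P[:,2]<.096)];print(q,b,P.min(0),P.max(0),np.median(P,0))
E
```

```text
time: 2.6
tool_pos: [0.4853, 0.1706, 0.2271]
ee_rot: [3.14, 0.008, 3.094]
wrist_force: [0.2, 0.1, -0.0]
width: 0.0003
finger_force: 0.0
time: 3.1
tool_pos: [0.4814, 0.1727, 0.1493]
ee_rot: [3.141, -0.001, 3.099]
wrist_force: [-0.8, -0.3, 0.7]
width: 0.0007
finger_force: 0.0
white_tab_top {'bbox': [244.4, 212.9, 321.9, 250.0], 'p': 0.95} [0.47232406 0.141944   0.07604708] [0.5028548  0.19726952 0.08532846] [0.48435312 0.16879313 0.08185233]
white_lid_edge {'bbox': [147.7, 255.9, 414.0, 397.8], 'p': 0.58} [0.49984661 0.06967559 0.07758551] [0.61722843 0.2633152  0.09324052] [0.51509332 0.14596432 0.09064531]
```

View pics/w1.png

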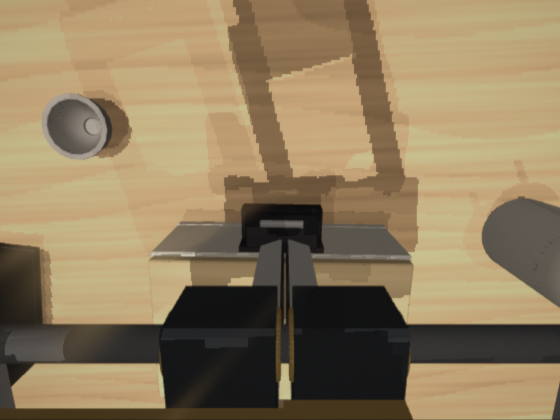

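The wrist view shows the tab at px (283,228), in front of the lid, with the closed fingers just above it. Measured, the tab centre is at about (0.485, 0.169, 0.082), which agrees with the other cameras.

```bash
python3 -m handwheel '[[[0,0,0],[0,-0.07,-0.4],1],[[0,0,0],[0,0,-0.34],1],[[0,0,0],[0,0,0],1],[[0,0,0],[0,0,0],1]]'; python3 -m handwheel '[[[0,0,0],[0,0,-0.04],1],[[0,0,0],[0,0,-0.04],1],[[0,0,0],[0,0,0],1]]'
```

```text
time: 3.65
tool_pos: [0.4823, 0.1687, 0.1132]
ee_rot: [3.141, 0.001, 3.098]
wrist_force: [0.3, -0.3, -0.2]
width: 0.0003
finger_force: 0.0
time: 3.95
tool_pos: [0.482, 0.1686, 0.1085]
ee_rot: [3.141, 0.001, 3.098]
wrist_force: [-0.8, 0.3, 0.2]
width: 0.0005
finger_force: 0.0
```

```bash
python3 -m handwheel '[[[0,0,0],[0,0,-0.04],1],[[0,0,0],[0,0,-0.04],1],[[0,0,0],[0,0,0],1]]';python3 -m handwheel '[[[0,0,0],[0,0,-0.03],1],[[0,0,0],[0,0,0],1],[[0,0,0],[0,0,0],1]]'
python3 - <<'E'
from h import *
im,W=cloud('side'); cv2.imwrite('pics/s1.png',cv2.resize(im[60:300,130:450,::-1],(640,480)))
E
```

```text
time: 4.25
tool_pos: [0.4815, 0.1685, 0.1036]
ee_rot: [-3.141, -0.001, 3.098]
wrist_force: [-0.2, 0.3, -0.8]
width: 0.0006
finger_force: 0.0
time: 4.55
tool_pos: [0.4818, 0.1685, 0.1024]
ee_rot: [3.142, -0.0, 3.098]
wrist_force: [0.1, -0.0, -0.1]
width: 0.0006
finger_force: 0.0
```

View pics/s1.png

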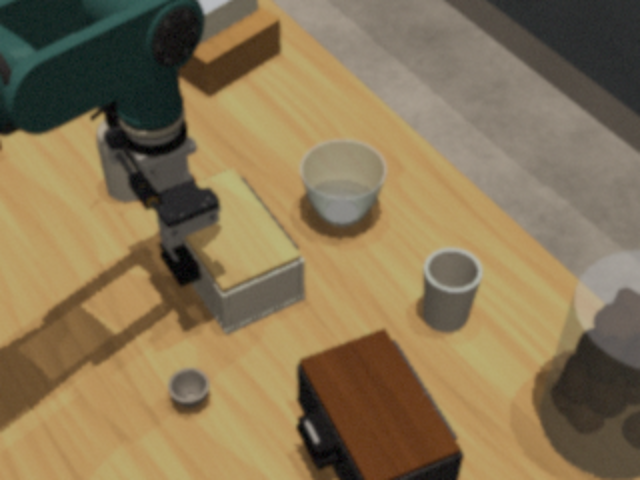

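The lid is still shut. The fingertips are at the tab (crop px 180,262), but no force shows yet. I'll check `tip_reach` and keep going down.

```bash
python3 -c "
from bench import robot;print(robot.tip_reach)"; python3 -m handwheel '[[[0,0,0],[0,0,-0.04],1],[[0,0,0],[0,0,0],1],[[0,0,0],[0,0,0],1]]';python3 -m handwheel '[[[0,0,0],[0,0,-0.04],1],[[0,0,0],[0,0,0],1],[[0,0,0],[0,0,0],1]]'
```

```text
0.025
time: 4.9
tool_pos: [0.4817, 0.1685, 0.1004]
ee_rot: [3.142, -0.0, 3.098]
wrist_force: [-0.5, 0.6, 0.6]
width: 0.0007
finger_force: 0.0
time: 5.2
tool_pos: [0.4817, 0.1685, 0.0984]
ee_rot: [3.142, -0.0, 3.098]
wrist_force: [0.4, 1.0, -0.1]
width: 0.0005
finger_force: 0.0
```

Run:
```python
from h import *
im,d=robot.snapshot('wrist'); cv2.imwrite('pics/w2.png',cv2.resize(im[150:350,150:420,::-1],(800,592)))
print(robot.boxes_of('white_tab_top','wrist')[:1])
print(np.round(d[200:300:8,283],3), np.round(d[225,240:330:8],3))
```

```text
[{'bbox': [241.7, 234.4, 335.9, 278.0], 'p': 0.78}]
[0.281 0.282 0.284 0.225 0.224 0.203 0.179 0.17  0.16  0.153 0.145 0.138
 0.134] [0.225 0.223 0.225 0.223 0.223 0.224 0.224 0.224 0.225 0.225 0.227 0.227]
```

View pics/w2.png

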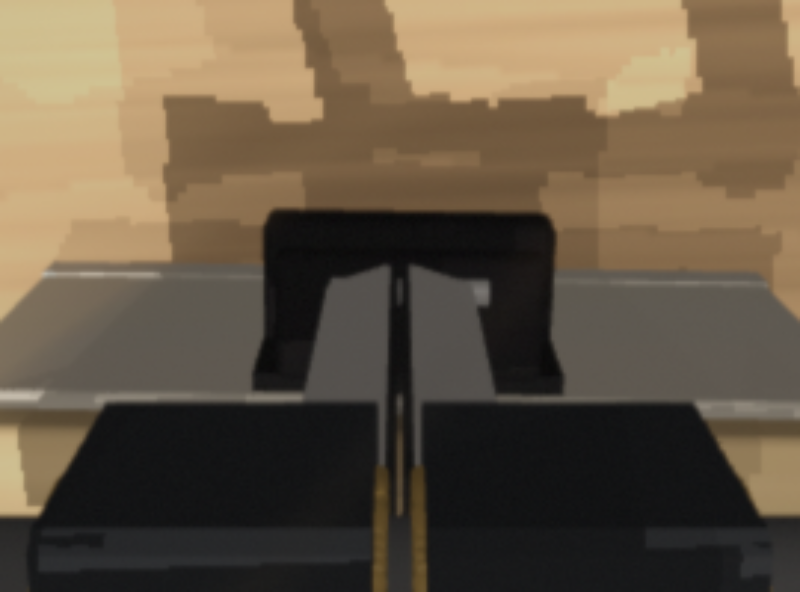

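The fingers are over the tab in the crop, with the bar showing just right of the tip (483,290). I'll compute the heights there.

Run:
```python
from h import *
from scipy.spatial.transform import Rotation as R
o=robot.get_obs(); im,d=robot.snapshot('wrist')
print(o['tool_pos'],o['wrist_force'],o['joint_torque'])
c=robot.calibration('wrist');K=np.array(c['mtx']);H=np.array(c['hand_eye'])
T=np.eye(4);T[:3,:3]=R.from_euler('xyz',o['ee_rot']).as_matrix();T[:3,3]=o['tool_pos'];T=T@H
v,u=np.mgrid[:420,:560]
P=np.stack([(u-K[0,2])*d/K[0,0],(v-K[1,2])*d/K[1,1],d],-1)@T[:3,:3].T+T[:3,3]
for col in (180,247,255,270,313,325): print(col,[tuple((P[r,col]*1000).round().astype(int)) for r in range(216,300,6)])
print((T[:3,3]*1000).round())
```

```text
[0.48181089 0.16854023 0.09853182] [ 0.04318885 -0.08135063  0.35418531] [ 3.54722115e-04 -3.09136605e+01 -2.88345748e+01  4.58460068e-03
  7.75691215e-02 -3.71310790e-06]
180 [(np.int64(481), np.int64(86), np.int64(1)), (np.int64(486), np.int64(85), np.int64(-1)), (np.int64(490), np.int64(85), np.int64(1)), (np.int64(496), np.int64(84), np.int64(0)), (np.int64(499), np.int64(86), np.int64(7)), (np.int64(499), np.int64(89), np.int64(19)), (np.int64(500), np.int64(92), np.int64(30)), (np.int64(500), np.int64(96), np.int64(43)), (np.int64(499), np.int64(99), np.int64(54)), (np.int64(500), np.int64(102), np.int64(64)), (np.int64(500), np.int64(104), np.int64(72)), (np.int64(500), np.int64(106), np.int64(80)), (np.int64(502), np.int64(107), np.int64(84)), (np.int64(447), np.int64(146), np.int64(201))]
247 [(np.int64(483), np.int64(138), np.int64(0)), (np.int64(472), np.int64(145), np.int64(56)), (np.int64(475), np.int64(145), np.int64(60)), (np.int64(472), np.int64(147), np.int64(81)), (np.int64(475), np.int64(147), np.int64(82)), (np.int64(479), np.int64(147), np.int64(83)), (np.int64(4
[... 2289 characters left out ...]
), np.int64(176), np.int64(202))]
325 [(np.int64(486), np.int64(200), np.int64(1)), (np.int64(475), np.int64(194), np.int64(53)), (np.int64(478), np.int64(194), np.int64(58)), (np.int64(475), np.int64(192), np.int64(77)), (np.int64(477), np.int64(191), np.int64(81)), (np.int64(481), np.int64(191), np.int64(82)), (np.int64(485), np.int64(191), np.int64(80)), (np.int64(488), np.int64(191), np.int64(82)), (np.int64(491), np.int64(191), np.int64(83)), (np.int64(496), np.int64(191), np.int64(80)), (np.int64(499), np.int64(191), np.int64(81)), (np.int64(504), np.int64(191), np.int64(79)), (np.int64(448), np.int64(179), np.int64(199)), (np.int64(448), np.int64(178), np.int64(202))]
[410. 171. 274.]
```

The tab still sits at 82 mm and the visible fingertip is near 100 mm, so the closed tips don't reach as far as stated. I'll go down in small steps and watch the force.

```bash
for i in 1 2 3; do python3 -m handwheel '[[[0,0,0],[0,0,-0.04],1],[[0,0,0],[0,0,-0.04],1],[[0,0,0],[0,0,0],1]]' | grep -E "pos|wrist"; done
```

```text
tool_pos: [0.4815, 0.1685, 0.094]
wrist_force: [0.3, 0.4, -1.1]
tool_pos: [0.4815, 0.1685, 0.09]
wrist_force: [-0.6, 0.1, -0.1]
tool_pos: [0.4815, 0.1685, 0.0861]
wrist_force: [0.7, 0.0, -0.9]
```

```bash
python3 -m handwheel '[[[0,0,0],[0,0,-0.04],1],[[0,0,0],[0,0,0],1]]' | grep -E "pos|wrist";  python3 -m handwheel '[[[0,0,0],[0,0,-0.04],1],[[0,0,0],[0,0,0],1]]' | grep -E "pos|wrist"
python3 - <<'E'
from h import *
from scipy.spatial.transform import Rotation as R
o=robot.get_obs(); im,d=robot.snapshot('wrist')
c=robot.calibration('wrist');K=np.array(c['mtx']);H=np.array(c['hand_eye'])
T=np.eye(4);T[:3,:3]=R.from_euler('xyz',o['ee_rot']).as_matrix();T[:3,3]=o['tool_pos'];T=T@H
v,u=np.mgrid[:420,:560]
P=np.stack([(u-K[0,2])*d/K[0,0],(v-K[1,2])*d/K[1,1],d],-1)@T[:3,:3].T+T[:3,3]
for col in (247,270): print(col,[(P[r,col]*1000).round().astype(int).tolist() for r in range(230,290,4)])
E
```

```text
tool_pos: [0.4818, 0.1685, 0.0848]
wrist_force: [-1.7, -0.1, 1.2]
tool_pos: [0.4819, 0.1686, 0.0827]
wrist_force: [-1.1, 0.4, 2.6]
247 [[472, 147, 57], [474, 147, 60], [476, 147, 61], [473, 149, 78], [474, 149, 80], [477, 148, 79], [479, 148, 79], [481, 148, 79], [484, 148, 79], [485, 148, 79], [488, 148, 79], [410, 171, 258], [492, 147, 79], [495, 147, 79], [447, 161, 183]]
270 [[474, 160, 55], [474, 160, 60], [477, 160, 60], [473, 161, 77], [471, 161, 89], [471, 162, 95], [471, 162, 101], [471, 162, 105], [471, 162, 111], [472, 162, 114], [471, 162, 119], [471, 163, 123], [471, 163, 127], [471, 163, 130], [448, 166, 181]]
```

Contact: the tab is at 79 mm (3 mm down) with the force rising. I'll press the rest of the way.

```bash
python3 -m handwheel '[[[0,0,0],[0,0,-0.03],1],[[0,0,0],[0,0,-0.02],1],[[0,0,0],[0,0,0],1],[[0,0,0],[0,0,0],1]]' | grep -E "pos|wrist"
python3 - <<'E'
from h import *
im,W=cloud('side'); cv2.imwrite('pics/s2.png',cv2.resize(im[60:300,130:450,::-1],(640,480)))
E
```

```text
tool_pos: [0.4819, 0.1686, 0.0804]
wrist_force: [-1.7, -0.5, 5.3]
```

View pics/s2.png

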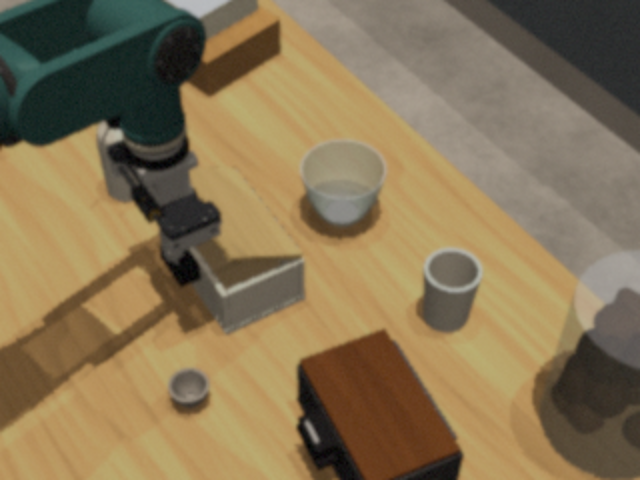

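The lid has popped up: in the crop the box's opening shows at (260,265). Now I'll release the tab, rise in front of the lid and start pushing back.

```bash
python3 -m handwheel '[[[0,0,0],[-0.1,0,0.2],1],[[0,0,0],[-0.1,0,0.4],1],[[0,0,0],[0,0,0.4],1],[[0,0,0],[0,0,0.3],1],[[0,0,0],[0,0,0],1]]' | grep -E "pos|wrist"
python3 - <<'E'
from h import *
P=np.concatenate([cloud(n)[1].reshape(-1,3) for n in ('side','top')])
m=(abs(P[:,0]-.56)<.1)&(P[:,1]<.12)&(P[:,1]>.08)&(P[:,2]>.05)&(P[:,2]<.2)
Q=P[m]
for z in np.arange(.05,.2,.01):
    q=Q[(Q[:,2]>=z)&(Q[:,2]<z+.01)]
    if len(q): print(round(z,3),len(q),q[:,0].min().round(3),np.median(q[:,0]).round(3),q[:,0].max().round(3))
E
```

```text
tool_pos: [0.473, 0.1689, 0.1475]
wrist_force: [0.2, 0.0, -0.1]
0.05 298 0.5 0.549 0.615
0.06 33 0.498 0.502 0.614
0.07 51 0.498 0.505 0.613
0.08 50 0.499 0.505 0.62
0.09 52 0.611 0.616 0.621
0.1 50 0.603 0.608 0.614
0.11 63 0.593 0.6 0.606
0.12 51 0.583 0.59 0.598
0.13 68 0.573 0.583 0.589
0.14 61 0.566 0.573 0.579
0.15 60 0.555 0.564 0.569
0.16 101 0.54 0.553 0.562
0.17 99 0.539 0.546 0.553
```

The lid stands at about 0.85 rad with its edge at x≈0.54, z≈0.17, as expected. Now the push.

```bash
python3 -m handwheel '[[[0,0,0],[0.4,-0.02,-0.05],1],[[0,0,0],[0.4,-0.02,0],1],[[0,0,0],[0.2,-0.01,0],1],[[0,0,0],[0.2,-0.01,0],1],[[0,0,0],[0.1,0,0],1]]' | grep -E "pos|wrist"
python3 -m handwheel '[[[0,0,0],[0.1,0,0],1],[[0,0,0],[0.1,-0.01,0],1],[[0,0,0],[0.1,0,0],1],[[0,0,0],[0.1,-0.01,0],1]]' | grep -E "pos|wrist"
```

```text
tool_pos: [0.5331, 0.1654, 0.1422]
wrist_force: [-11.8, -0.3, 9.8]
tool_pos: [0.5564, 0.1647, 0.1423]
wrist_force: [-0.9, -0.1, 1.2]
```

```bash
python3 -m handwheel '[[[0,0,0],[0.1,0,0],1],[[0,0,0],[0.1,-0.01,0],1],[[0,0,0],[0.1,0,0],1],[[0,0,0],[0.1,-0.01,0],1]]' | grep -E "pos|wrist"
```

```text
tool_pos: [0.5773, 0.1635, 0.1423]
wrist_force: [-0.4, -0.0, -0.6]
```

```bash
python3 -m handwheel '[[[0,0,0],[0.1,0,0],1],[[0,0,0],[0.1,-0.01,0],1],[[0,0,0],[0.1,0,0],1],[[0,0,0],[0,0,0],1]]' | grep -E "pos|wrist"
python3 - <<'E'
from h import *
P=np.concatenate([cloud(n)[1].reshape(-1,3) for n in ('side','top')])
m=(abs(P[:,0]-.6)<.11)&(P[:,1]<.12)&(P[:,1]>.08)&(P[:,2]>.05)&(P[:,2]<.22)
Q=P[m]
for z in np.arange(.05,.22,.01):
    q=Q[(Q[:,2]>=z)&(Q[:,2]<z+.01)]
    if len(q): print(round(z,3),len(q),q[:,0].min().round(3),np.median(q[:,0]).round(3),q[:,0].max().round(3))
E
```

```text
tool_pos: [0.5925, 0.1629, 0.1423]
wrist_force: [-0.1, -1.1, -0.2]
0.05 496 0.499 0.559 0.616
0.06 39 0.498 0.502 0.615
0.07 100 0.499 0.51 0.619
0.08 90 0.499 0.506 0.619
0.09 22 0.611 0.616 0.618
0.1 27 0.613 0.616 0.619
0.11 29 0.613 0.617 0.62
0.12 30 0.614 0.618 0.621
0.13 22 0.615 0.618 0.621
0.14 27 0.615 0.618 0.621
0.15 27 0.615 0.619 0.622
0.16 21 0.616 0.619 0.622
0.17 25 0.616 0.619 0.622
0.18 28 0.617 0.62 0.622
0.19 61 0.619 0.623 0.63
0.2 1 0.62 0.62 0.62
```

```bash
python3 -m handwheel '[[[0,0,0],[0.1,0,0],1],[[0,0,0],[0.1,-0.01,0],1],[[0,0,0],[0.1,0,0],1],[[0,0,0],[0,0,0],1]]' | grep -E "pos|wrist"
python3 -m handwheel '[[[0,0,0],[0.1,0,0],1],[[0,0,0],[0.1,-0.01,0],1],[[0,0,0],[0,0,0],1],[[0,0,0],[0,0,0],1]]' | grep -E "pos|wrist"
python3 - <<'E'
from h import *
P=np.concatenate([cloud(n)[1].reshape(-1,3) for n in ('side','top')])
m=(abs(P[:,0]-.62)<.13)&(P[:,1]<.12)&(P[:,1]>.08)&(P[:,2]>.07)&(P[:,2]<.22)
Q=P[m]
for z in np.arange(.07,.22,.02):
    q=Q[(Q[:,2]>=z)&(Q[:,2]<z+.02)]
    if len(q): print(round(z,3),len(q),q[:,0].min().round(3),np.median(q[:,0]).round(3),q[:,0].max().round(3))
E
```

```text
tool_pos: [0.6075, 0.1624, 0.1423]
wrist_force: [-0.3, -0.8, -0.4]
tool_pos: [0.6169, 0.162, 0.1424]
wrist_force: [-1.3, -0.4, -0.7]
0.07 277 0.498 0.611 0.749
0.09 117 0.614 0.623 0.749
0.11 91 0.622 0.629 0.636
0.13 90 0.631 0.637 0.646
0.15 83 0.639 0.646 0.652
0.17 106 0.646 0.654 0.669
0.19 18 0.654 0.659 0.663
```

The lid leans back about 0.38 rad, so it's at the stop. I'll back off the same way.

```bash
python3 -m handwheel '[[[0,0,0],[-0.2,0.01,0],1],[[0,0,0],[-0.5,0.02,0],1],[[0,0,0],[-0.7,0.03,0],1],[[0,0,0],[-0.7,0.03,0],1],[[0,0,0],[-0.7,0.03,0],1]]' | grep -E "pos|wrist"
python3 -m handwheel '[[[0,0,0],[-0.6,0,0.4],1],[[0,0,0],[-0.4,0,0.6],1],[[0,0,0],[0,0,0.6],1],[[0,0,0],[0,0,0],1],[[0,0,0],[0,0,0],1]]' | grep -E "time|pos|wrist"
python3 - <<'E'
from h import *
im,W=cloud('side'); cv2.imwrite('pics/s3.png',im[:,:,::-1])
P=np.concatenate([W.reshape(-1,3),cloud('top')[1].reshape(-1,3)])
m=(abs(P[:,0]-.62)<.08)&(P[:,1]<.24)&(P[:,1]>.08)&(P[:,2]>.09)&(P[:,2]<.22)
print(np.polyfit(P[m][:,2],P[m][:,0],1))
E
```

```text
tool_pos: [0.4746, 0.168, 0.1424]
wrist_force: [-0.3, -0.8, 0.4]
time: 11.45
tool_pos: [0.4266, 0.1681, 0.2231]
wrist_force: [0.3, 0.9, -1.2]
[0.42178832 0.58034487]
```

View pics/s3.png

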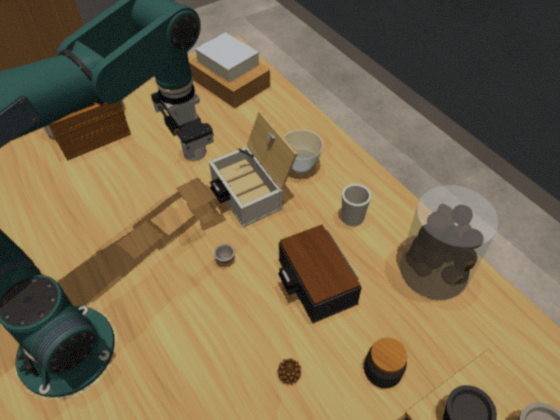

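The white lid stands open at px (270,150) by itself, the soaps are visible, the grey box is shut, the other goods are undisturbed and the arm is clear.

```bash
python3 -c "
from bench import robot;print(robot.close_job())"
```

```text
the job is handed in; nothing more can be done
None
```

I pressed the white box's tab and the lid popped up; I then pushed it back to its stop, where it stays open by itself, and handed the job in at about 11.5 s with the arm clear, the white box in place, the grey box shut and the other goods where they were.

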